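# Fit and clamp a heat-sink cover on a power module

### The arm

A 7-joint arm with a two-finger parallel gripper is mounted at the origin on the work surface. World frame = base frame: x ahead of the robot, y to its left, z up, the work surface at z = 0. Lengths are in m, angles in rad, forces in N, time in s.
With the tool pointing down it reaches from about 0.425 to 1.025 m from the base axis. Payload 9.4 kg.
Tool frame: the origin (TCP) lies between the finger pads; the fingertips stand 19 mm ahead of it and the grasp point (between the pads) is the TCP; z points along the fingers, y is the line along which they close (so a half turn about z gives the same grasp; the last joint's range is limited). The gripper opens to 85 mm and grips with 20 to 120 N. Pads are 22 mm wide; open, the fingers measure 114 mm over their backs; the gripper's body (76 mm by 85 mm) begins 54 mm behind the grasp point. The pads swing forward as they close: fully open they stand 13 mm farther back than shut.
Start: joints at [1.165, 0.599, -0.003, 1.599, 0.002, 0.943, -0.08], TCP at [0.234, -0.686, 0.214] pointing down, gripper open.
Joint ranges: [-2.57, 2.57], [-0.35, 1.97], [-1.29, 1.29], [0.11, 2.56], [-1.05, 4.19], [0.11, 1.86], [-2.63, 2.63]. Speed limits (rad/s): [2.22, 2.22, 3.01, 3.01, 3.14, 3.14, 3.14].

### API

Orientations are given as a rotation vector (axis times angle).
In Python, from bench import ctrl, vision gives the robot as it stands. The module is installed in compiled form; this text tells all that it offers.
- The arm moves only by the tool carry_out, never from a script. Its argument "steps" is a list that holds one entry, the list of rows, each a list of 5 numbers: the finger opening in mm, from 0 to 85.4, then the shift along the tool's x, y, z in mm, then the turn about the tool's z in degrees. A call has 1 to 20 rows; each row shifts and turns the commanded pose from where the row before left it, along the tool's axes as they then stand; what a row does not reach is not made up. A row lasts 1/12 s, in which the tool goes at most 41.7 mm and 7.16 degrees, less where a joint would pass 70% of its speed; a pose out of reach is approached as far as the arm can. A call is refused whole if a number of a shift passes 41.7 or a number of a turn 7.16, either way. A call with a gripper value outside its range is refused whole. The fingers move at their own pace and stop on an object; "newtons" is the grip in N (left out, the last holds). Time passes only in rows, so rows that do not move let the fingers close. It gives the time, the measured TCP pose, the force, the opening and the grip force at its end, in the units of the state.
- ctrl.state(): the state, without advancing time (a new reading comes with each control period).
- vision.snapshot(name): name is "scene" or "top"; returns a dict with "pixels" (480x640x3 uint8, red, green, blue), "depth" (480x640 float32, m along the optical axis (not along the pixel's ray), 0 where there is no reading), "camera_matrix" (3x3 intrinsics, pixels), "R" (3x3) and "t" (3): a world point X has camera coordinates R X + t. Camera axes: x right, y down, z forward; pixel columns grow to the right and rows downward; lengths in m; the calibration is good to about 2 mm. A picture is of the moment at which its call begins.
- ctrl.sign_off(): hands the job in; it is judged then, once.
The state is a dict: "time_s": time; "q": joint angles; "dq": joint speeds; "joint_efforts": joint torques, N m; "position": TCP position; "orientation": TCP orientation; "ft_force": force on the tool from outside, world axes, zero at the start; "ft_torque": the same for the moment, N m; "gripper_width": finger opening in m; "grasp_force": force on a finger pad.
Only numpy, scipy, OpenCV 4.12 (cv2) and the standard library are available. Lean on these libraries where they do the work, as an engineer would, in place of code of your own. Each camera call takes 0.05 s, during which the arm holds its last target. There are 200 camera calls.

### The job

Lift the finned cover out of the blue rack, where only its orange end tab can be gripped, and set it down flat on the pink pad and let go, because the clamp post leaves no room for that grip at the housing. Then regrip it and lay it, without dropping it, on the open black housing, orange tab next to the clamp post and edges flush all round, and let go. Then press the red clamp knob fully down and, once it is down, turn it clockwise to its stop so that its steel finger lies over the tab; leave the screwdriver, jar and meter where they are.

Things in the scene. Friction and masses are not known exactly. Their poses are not given: they have to be found in the camera images.
- cover: finned aluminium heat-sink cover, 0.4 kg: plate 150 (x) x 80 (y) x 8 mm; on it a block of fins 100 (x) x 64 (y) x 30 mm high, centred at x = -22 mm, and at the +x end an upright orange tab 14 (x) x 64 (y) x 30 mm high, centred at x = +65 mm (30 mm of free plate between tab and fins). Origin: centre of the plate's underside; z up; total height 38 mm
- tab (a point): centre of the cover's orange tab, 23 mm above the cover's underside
- fins (a point): centre of the cover's block of fins, 23 mm above the cover's underside
- rack: fixed blue rack that holds the cover at the start, lying along the same x: floor 160 (x) x 96 (y) x 4 mm, side walls along x 5 mm thick and 55 mm high, 86 mm apart inside, ends open. Origin: centre of its underside
- pad: fixed pink foam pad flat on the bench, 230 (x) x 140 (y) x 6 mm thick. Origin: centre of its underside
- housing: fixed open black module housing with a green board inside, 150 (x) x 80 (y) x 40 mm high, rim 8 mm wide. Origin: centre of its underside. The cover's plate has the same outline and lies on the rim. A grey clamp post, 40 x 44 mm and 79 mm high, stands beyond its +x end, centred at x = +101 mm, 6 mm from the housing
- seat (a point): centre of the housing's rim plane, 40 mm above the housing's underside: where the origin of the seated cover belongs; axes as the housing's
- knob_grip (a point): centre of the red bar grip, 46 mm long, 14 mm wide, 26 mm high, on the clamp knob's axis on top of the clamp post (housing x = +101 mm, y = 0), 123 mm above the bench when raised and 113 mm when pressed down. For the bar's direction see clamp_turn
- clamp_press (a joint): travel of the clamp knob downwards, m: 0 raised, 0.010 fully pressed; about 5 N of friction, stays where it is left. Pressed, the finger's underside clears the seated cover's tab by 2 mm
- clamp_turn (a joint): turn of the clamp knob, rad, clockwise seen from above: 0 to 1.35 (stop). The red bar and the 46 mm long, 8 mm thick steel finger below it point the same way: in the housing's frame at the angle pi + 1.60 - turn (counter-clockwise from its +x), so along -y at 0 and nearly along -x, over the tab, at 1.35. Stays where it is left
- screwdriver: bystander: screwdriver with red handle, lying on the bench, about 200 mm long
- jar: bystander: amber jar with white cap, 60 mm across, 70 mm high
- meter: bystander: yellow handheld meter lying on the bench, 150 x 76 x 34 mm
Mind the look-alikes: they are no part of the job. Of the things that look like the housing, the larger one is meant.

How it is judged:
On the way, in this order (a step that is already met when the one before it is completed fails the run):
1. the cover lies flat on the pink pad, let go (z of cover in the frame of pad between 0.003 and 0.009 m and x of cover in the frame of pad between -0.09 and 0.09 m and y of cover in the frame of pad between -0.06 and 0.06 m and angle between cover's own z axis and vertical below 0.05 rad and contact force between cover and the fingers below 0.1 N and linear speed of cover below 0.02 m/s), for 0.2 s.
2. the cover lies flush on the housing, tab next to the clamp post, let go, the knob still raised and its finger aside (horizontal distance between cover and seat below 0.004 m and z of cover in the frame of seat between -0.002 and 0.002 m and angle between the x axis of cover and the x axis of housing, either way round below 0.06 rad and angle between cover's own z axis and vertical below 0.03 rad and x of tab in the frame of housing above 0.05 m and contact force between cover and the fingers below 0.1 N and linear speed of cover below 0.02 m/s and value of joint clamp_press below 0.005 m and value of joint clamp_turn below 0.4 rad), for 0.2 s.
3. the clamp knob is pressed fully down with its finger still aside (value of joint clamp_press above 0.008 m and value of joint clamp_turn below 0.4 rad), for 0.05 s.
4. the pressed knob is turned clockwise, its finger over the tab (value of joint clamp_press above 0.008 m and value of joint clamp_turn above 1.15 rad), for 0.1 s.
At the end, for the whole second after the job is handed in: The cover is at rest on the housing's rim, its centre within 4 mm of the rim's centre, lengthwise axes within 0.06 rad, height within 2 mm, tilt below 0.03 rad, tab at the clamp-post end; the knob is pressed at least 8 of its 10 mm and turned at least 1.15 of its 1.35 rad (all of step 4 and horizontal distance between cover and seat below 0.004 m and z of cover in the frame of seat between -0.002 and 0.002 m and angle between the x axis of cover and the x axis of housing, either way round below 0.06 rad and angle between cover's own z axis and vertical below 0.03 rad and x of tab in the frame of housing above 0.05 m and contact force between cover and the fingers below 0.1 N and linear speed of cover below 0.02 m/s); the robot touches nothing.
It fails at once if the cover is dropped or thrown (moves faster than 0.4 m/s untouched by the fingers) (contact force between cover and the fingers below 0.05 N and linear speed of cover above 0.4 m/s).
It fails at once if the screwdriver is moved by more than 15 mm (distance of screwdriver from where it was at the start of the episode above 0.015 m).
It fails at once if the jar is moved by more than 15 mm (distance of jar from where it was at the start of the episode above 0.015 m).
It fails at once if the meter is moved by more than 15 mm (distance of meter from where it was at the start of the episode above 0.015 m).
It also fails if it takes over 72 s, if anything falls off the work surface, if the arm or the gripper's body presses on something with over 40 N, if the wrist force passes 120 N, or if a joint passes its speed limit or range.

## Working session

There is one attempt and no reset: what is moved stays moved. The work goes in short steps, Python scripts to look and compute and a tool call to move; the robot and the scene stay as the last step left them, time stands still between calls to the robot, and variables do not carry over. Pictures are saved under pics/ and viewed, at most 10 in all, crops included, and the job is handed in when it is done.

Besides the shell and the picture viewer there is one more tool, called after "Call:" as name(argument=value, ...), one argument or row to a line, values as JSON. carry_out: Moves the arm, as the interface text tells. Its arguments: {"type":"object","properties":{"steps":{"type":"array"},"newtons":{"type":"number"}},"required":["steps"]}

```bash
mkdir -p pics; cat > h.py <<'E'
import numpy as np, cv2
from bench import ctrl, vision
from scipy.spatial.transform import Rotation as Rn
def snap(n):
    s=vision.snapshot(n); s['bgr']=s['pixels'][:,:,::-1].copy(); return s
def world(s):
    K,R,t,d=s['camera_matrix'],s['R'],s['t'],s['depth']
    v,u=np.mgrid[:480,:640]
    P=np.stack([(u-K[0,2])/K[0,0]*d,(v-K[1,2])/K[1,1]*d,d],-1)
    return (P-t)@R
E
python3 - <<'E'
from h import *
for n in ['scene','top']:
    s=snap(n); cv2.imwrite(f'pics/{n}0.png',s['bgr']); np.savez(f'{n}0.npz',**{k:s[k] for k in s})
    print(n,s['camera_matrix'].tolist(),(-s['R'].T@s['t']).round(3),s['R'].round(2).tolist())
st=ctrl.state();print({k:np.round(v,3).tolist() for k,v in st.items()})
E
```

```text
scene [[499.7889877311977, 0.0, 324.8310107936377], [0.0, 499.7889877311977, 241.6501268778683], [0.0, 0.0, 1.0]] [ 1.226 -0.029  1.2  ] [[0.03, 1.0, -0.0], [0.84, -0.03, -0.54], [-0.54, 0.02, -0.84]]
top [[466.57041888375966, 0.0, 319.76102075181484], [0.0, 466.57041888375966, 239.129216708317], [0.0, 0.0, 1.0]] [ 0.367 -0.003  1.427] [[0.01, -1.0, -0.02], [-0.99, -0.01, -0.13], [0.13, 0.02, -0.99]]
{'time_s': 0.1, 'q': [1.165, 0.6, -0.003, 1.6, 0.002, 0.943, -0.08], 'dq': [-0.0, -0.002, -0.001, -0.004, 0.001, -0.001, 0.001], 'joint_efforts': [0.005, -77.8, 1.57, -25.863, 0.013, 0.005, 0.0], 'position': [0.234, -0.686, 0.213], 'orientation': [-3.098, -0.514, 0.001], 'ft_force': [-0.073, 0.449, 0.549], 'ft_torque': [0.071, -0.003, 0.013], 'grasp_force': 0.0, 'gripper_width': 0.086}
```

View pics/scene0.png

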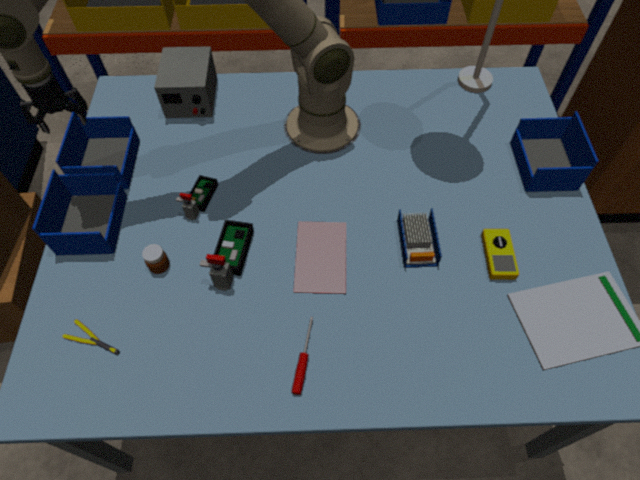

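View pics/top0.png

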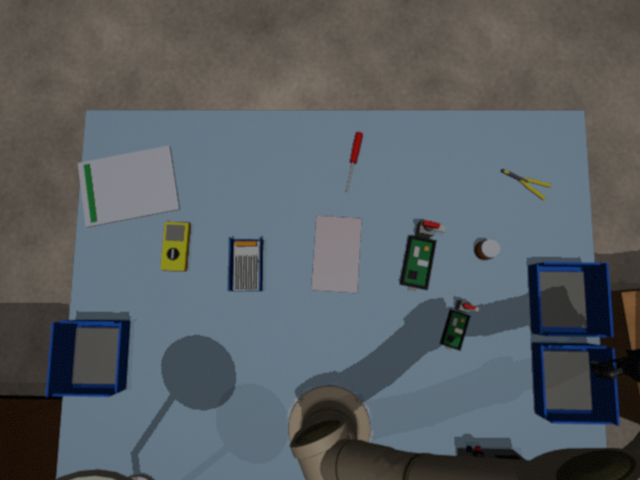

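The scene view shows the cover in the small blue rack at (418,238) with its orange tab at (421,256), the pad at (321,257), the larger housing at (233,248) and its knob at (217,260).

Look-alikes, scene pixels:
- **Rack:** the blue bins at (85,210), (100,150) and (552,155).
- **Housing and knob:** the small housing at (202,192), with its knob at (187,198).
- **Red or orange objects:** the screwdriver handle at (300,373) and the jar at (155,258).

I choose the rack at (418,238) and the housing at (233,248), and I'll check both in one close crop.

```bash
python3 - <<'E'
from h import *
a=np.load('scene0.npz');b=np.load('top0.npz')
A=a['pixels'][:,:,::-1];B=b['pixels'][:,:,::-1]
f=lambda I,x,y:cv2.resize(I[y:y+75,x:x+100],(400,300),interpolation=cv2.INTER_CUBIC)
cv2.imwrite('pics/crop1.png',np.vstack([np.hstack([f(A,370,200),f(A,175,215)]),np.hstack([f(B,200,225),f(B,375,215)])]))
for nm,s in (('scene',a),('top',b)):
    W=world(s); hsv=cv2.cvtColor(np.ascontiguousarray(s['pixels']),cv2.COLOR_RGB2HSV);H,S,V=[hsv[...,i].astype(int) for i in range(3)]
    def rep(n,m):
        m=m&(s['depth']>0)
        k,l,st,c=cv2.connectedComponentsWithStats(m.astype(np.uint8))
        for i in np.argsort(-st[1:,4])[:4]+1:
            if st[i,4]<15: continue
            P=W[l==i]; r=cv2.minAreaRect((P[:,:2]*1000).astype(np.float32))
            print(nm,n,c[i].round(1),st[i,4],'med',np.median(P,0).round(4),'rect',np.round(r[0],1),np.round(r[1],1),round(r[2],1),'z',np.percentile(P[:,2],[5,95]).round(3))
    X,Y,Z=W[...,0],W[...,1],W[...,2]
    box=(X>.3)&(X<1.0)&(abs(Y)<.5)
    rep('pad',box&((H<12)|(H>160))&(S>20)&(S<110)&(V>110)&(Z<.02))
    rep('orange',box&(H>5)&(H<20)&(S>150)&(V>100))
    rep('red',box&((H<5)|(H>172))&(S>150))
    rep('z36-50',box&(Z>.034)&(Z<.05))
    rep('z30+',box&(Z>.025))
E
```

```text
scene pad [320.6 257.6] 3464 med [ 0.5192 -0.0182  0.0062] rect [511.  -18.7] [137.4 231.9] 86.9 z [0.002 0.01 ]
scene orange [422.1 254.1] 87 med [0.5376 0.2564 0.0421] rect [537.5 256.1] [13.3 62.7] 3.5 z [0.037 0.046]
scene red [299.8 373.6] 357 med [ 0.8496 -0.0767  0.0234] rect [845.5 -76.6] [21.5 99.1] 77.8 z [0.018 0.028]
scene red [215.6 258.8] 142 med [ 0.5875 -0.2807  0.1321] rect [ 559.3 -295.4] [95.  38.3] 29.9 z [0.113 0.137]
scene red [185.5 196. ] 61 med [ 0.3592 -0.3896  0.0947] rect [ 357.4 -389.9] [28.8 12.6] 71.2 z [0.082 0.102]
scene z36-50 [499.4 251.5] 726 med [0.5336 0.4694 0.0366] rect [528.4 467.3] [149.6  64.7] 0.3 z [0.034 0.042]
scene z36-50 [417.  227.8] 501 med [0.4513 0.2537 0.0411] rect [449.6 253.7] [102.7  66.6] 1.3 z [0.035 0.046]
scene z36-50 [232.4 245.4] 459 med [ 0.4808 -0.2575  0.0396] rect [ 505.7 -267.8] [ 82.1 201. ] 78.9 z [0.035 0.045]
scene z36-50 [421.6 254.3] 136 med [0.5383 0.2544 0.0412] rect [535.9 255.1] [63.7 17.8] 88.1 z [0.035 0.046]
scene z30+ [227.3 252. ] 1695 med [ 0.5166 -0.2687  0.0385] rect [ 505.4 -267.9] [ 86.2 203.8] 76
[... 961 characters left out ...]
85.3 -262.6] [ 81. 151.] 79.0 z [0.035 0.045]
top z36-50 [237.  271.8] 169 med [0.4511 0.2765 0.0409] rect [449.6 277. ] [98.6 19.5] 1.4 z [0.035 0.046]
top z36-50 [243.6 272. ] 106 med [0.4509 0.256  0.0412] rect [450.1 257.6] [98.9 11. ] 1.1 z [0.035 0.046]
top z30+ [420.3 254. ] 1457 med [ 0.5106 -0.2678  0.0363] rect [ 507.1 -267.2] [ 85.1 196.6] 76.2 z [0.026 0.132]
top z30+ [175.9 246. ] 1051 med [0.5284 0.4664 0.0342] rect [528.2 467.8] [ 65.5 150.3] 88.6 z [0.028 0.041]
top z30+ [244.6 272.3] 627 med [0.4509 0.2542 0.0397] rect [450.3 254.4] [100.3  64.8] 1.4 z [0.027 0.046]
top z30+ [487.2 249.2] 394 med [ 0.5221 -0.4569  0.0684] rect [ 523.3 -462.7] [56.3 56.7] 59.0 z [0.032 0.074]
```

View pics/crop1.png

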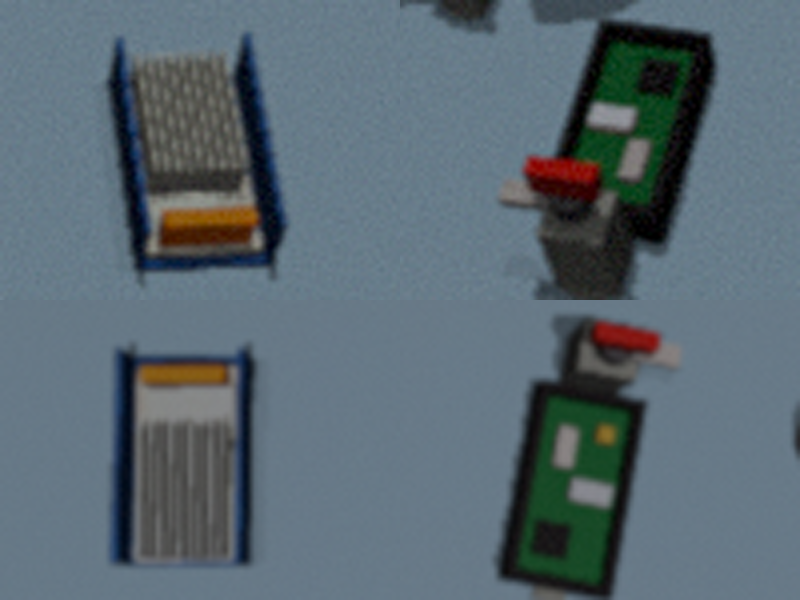

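The crop confirms the choice: the rack holds the finned cover with its orange tab at the +x end, and the larger housing has its red bar knob along -y. The sizes and heights match the description:
- **Tab and fins:** tab at (0.538, 0.256), fins at (0.450, 0.254), yaw 1.3°.
- **Housing:** (0.485, -0.263), yaw -11°.
- **Pad:** (0.511, -0.019), yaw -3°.

Call:
carry_out(
  steps=[
    [[34,0,0,0,-6.6],[34,0,0,0,-6.6],[34,0,0,0,-6.6],[34,0,0,0,-6.6],[34,0,0,0,-6.6],[34,0,0,0,-6.6],[34,0,0,0,-6.6],[34,0,0,0,-6.6],[34,0,0,0,-6.6],[34,0,0,0,-6.6],[34,0,0,0,-6.4],[34,30,25,0,0],[34,30,25,0,0],[34,30,25,0,0],[34,30,25,0,0],[34,30,25,0,0],[34,30,25,0,0],[34,30,25,0,0],[34,30,25,0,0]],
  ],
  newtons=100,
)

```text
time_s: 1.68
position: [0.4295, -0.4402, 0.2139]
orientation: [-2.197, -2.245, 0.0]
ft_force: [1.0, -0.6, -0.6]
gripper_width: 0.0339
grasp_force: 0.0
```

```bash
cat >> h.py <<'E'
def need(x,y,z,psi):
    s=ctrl.state(); p=np.array(s['position']); R=Rn.from_rotvec(s['orientation']).as_matrix()
    a=np.degrees(np.arctan2(R[1,0],R[0,0])); turn=-((psi-a+180)%360-180)
    c=np.radians(psi); T=np.array([[np.cos(c),np.sin(c),0],[np.sin(c),-np.cos(c),0],[0,0,-1]])
    print('t',s['time_s'],'p',p.round(4),'psi',a.round(2),'tilt',np.degrees(np.arccos(-R[2,2])).round(2),'w',round(s['gripper_width'],4),'gf',round(s['grasp_force'],1),'F',np.round(s['ft_force'],1))
    print('turn',turn.round(2),'then shift mm',((np.array([x,y,z])-p)@T*1000).round(1))
E
python3 -c "
from h import *
need(.538,.256,.1,91.3)"
```

```text
t 1.6833 p [ 0.4295 -0.4402  0.2139] psi 91.23 tilt 0.03 w 0.0339 gf 0.0 F [ 1.  -0.6 -0.6]
turn -0.07 then shift mm [693.6 124.3 113.9]
```

Call:
carry_out(
  steps=[
    [[34,36.5,6.5,0,0],[34,36.5,6.5,0,0],[34,36.5,6.5,0,0],[34,36.5,6.5,0,0],[34,36.5,6.5,0,0],[34,36.5,6.5,0,0],[34,36.5,6.5,0,0],[34,36.5,6.5,0,0],[34,36.5,6.5,0,0],[34,36.5,6.5,0,0],[34,36.5,6.5,0,0],[34,36.5,6.5,0,0],[34,36.5,6.5,0,0],[34,36.5,6.5,0,0],[34,36.5,6.5,10,0],[34,36.5,6.5,20,0],[34,36.5,6.5,20,0],[34,36.5,6.5,20,0],[34,36.5,7.3,20,0],[34,0,0,20,0]],
  ],
)

```text
time_s: 3.35
position: [0.538, 0.2618, 0.1042]
orientation: [-2.187, -2.251, -0.009]
ft_force: [1.5, 1.5, 0.0]
gripper_width: 0.034
grasp_force: 0.0
```

```bash
python3 -c "
from h import *
need(.538,.256,.035,91.3)"
```

```text
t 3.35 p [0.538  0.2618 0.1042] psi 91.66 tilt 0.38 w 0.034 gf 0.0 F [1.5 1.5 0. ]
turn 0.36 then shift mm [-5.8 -0.2 69.2]
```

Call:
carry_out(
  steps=[
    [[34,0,0,0,0],[34,0,0,0,0],[34,0,0,10,0],[34,0,0,10,0],[34,0,0,10,0],[34,0,0,10,0],[34,0,0,0,0]],
  ],
)

```text
time_s: 3.93
position: [0.5371, 0.2513, 0.0631]
orientation: [-2.198, -2.244, 0.004]
ft_force: [-1.3, -0.5, 0.2]
gripper_width: 0.034
grasp_force: 0.0
```

```bash
python3 - <<'E'
from h import *
need(.538,.256,.035,91.3)
s=snap('scene'); cv2.imwrite('pics/c2.png',cv2.resize(s['bgr'][180:300,350:510],(800,600),interpolation=cv2.INTER_CUBIC))
E
```

```text
t 3.9333 p [0.5371 0.2513 0.0631] psi 91.2 tilt 0.14 w 0.034 gf 0.0 F [-1.3 -0.5  0.2]
turn -0.1 then shift mm [ 4.7  1.  28.1]
```

View pics/c2.png

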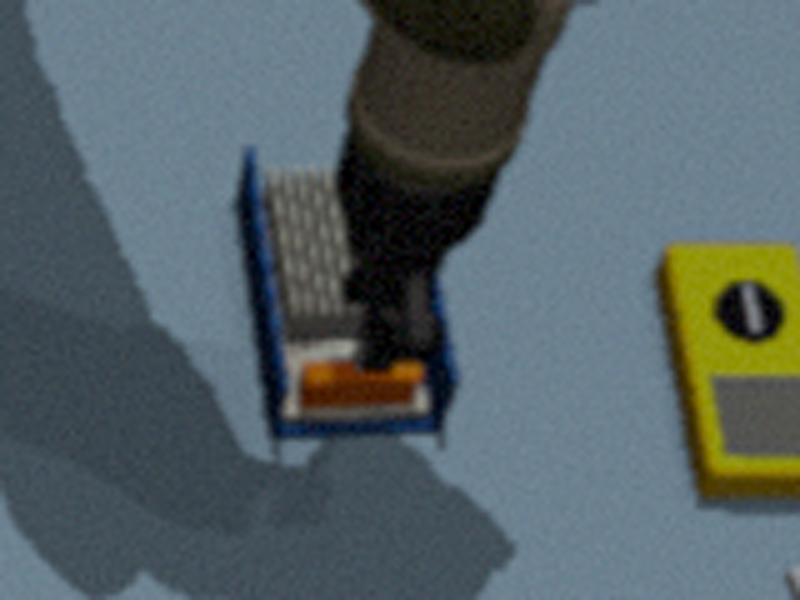

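The crop shows the fingers poised behind and above the orange tab at about (390,350), within the rack's walls. I'll finish the descent and close.

Call:
carry_out(
  steps=[
    [[34,0,0,0,0],[34,1.5,0.5,7,0],[34,1.5,0.5,7,0],[34,0,0,7,0],[34,0,0,7,0],[34,0,0,0,0],[34,0,0,0,0]],
  ],
)

```text
time_s: 4.57
position: [0.5383, 0.2553, 0.0363]
orientation: [-2.197, -2.245, 0.002]
ft_force: [-0.8, 0.2, -0.6]
gripper_width: 0.0339
grasp_force: 0.0
```

```bash
python3 -c "
from h import *
need(.538,.256,.035,91.3)"
```

```text
t 4.5667 p [0.5383 0.2553 0.0363] psi 91.25 tilt 0.08 w 0.0339 gf 0.0 F [-0.8  0.2 -0.6]
turn -0.05 then shift mm [ 0.7 -0.3  1.3]
```

Good; close, then lift slowly.

Call:
carry_out(
  steps=[
    [[34,0,0,1,0],[0,0,0,0,0],[0,0,0,0,0],[0,0,0,0,0],[0,0,0,0,0],[0,0,0,0,0],[0,0,0,0,0],[0,0,0,-3,0],[0,0,0,-5,0],[0,0,0,-8,0],[0,0,0,-8,0],[0,0,0,-8,0],[0,0,0,-8,0],[0,0,0,-10,0],[0,0,0,-15,0],[0,0,0,-15,0],[0,0,0,-15,0],[0,0,0,-5,0],[0,0,0,0,0]],
  ],
  newtons=110,
)

```text
time_s: 6.15
position: [0.5395, 0.2558, 0.1378]
orientation: [2.197, 2.244, 0.004]
ft_force: [-0.4, 0.3, 0.0]
gripper_width: 0.0003
grasp_force: 0.0
```

```bash
python3 - <<'E'
from h import *
need(.57,-.017,.135,88)
s=snap('scene'); cv2.imwrite('pics/c3.png',cv2.resize(s['bgr'][150:300,340:540],(800,600),interpolation=cv2.INTER_CUBIC))
E
```

```text
t 6.15 p [0.5395 0.2558 0.1378] psi 91.23 tilt 0.16 w 0.0003 gf 0.0 F [-0.4  0.3  0. ]
turn 3.23 then shift mm [-271.6   40.     2.8]
```

View pics/c3.png

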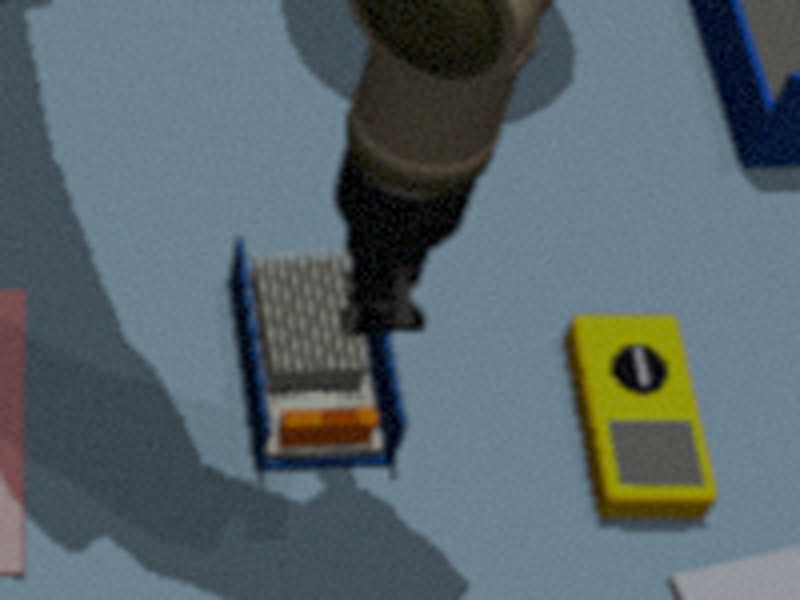

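The gripper closed on nothing, and the cover still sits in the rack, with its tab at (330,425) in the crop. I'll check where the fingertips really are against the reported TCP.

```bash
python3 - <<'E'
from h import *
p=np.array(ctrl.state()['position'])
for n in ['scene','top']:
    s=snap(n);W=world(s); c=s['R']@p+s['t']; uv=s['camera_matrix']@c/c[2]
    print(n,'tcp px',uv[:2].round(1))
    m=(s['depth']>0)&(abs(W[...,0]-.54)<.1)&(abs(W[...,1]-.256)<.1)
    for lo in np.arange(.06,.22,.01):
        q=W[m&(W[...,2]>lo)&(W[...,2]<lo+.01)]
        if len(q)>3: print(lo.round(3),len(q),q[:,:2].min(0).round(3),q[:,:2].max(0).round(3))
    hsv=cv2.cvtColor(s['pixels'],cv2.COLOR_RGB2HSV); o=(hsv[...,0]>5)&(hsv[...,0]<20)&(hsv[...,1]>150)&(hsv[...,2]>100)&(abs(W[...,0]-.54)<.06)&(abs(W[...,1]-.256)<.06)&(W[...,2]>.035)
    print('tab',np.median(W[o],0),cv2.minAreaRect((W[o][:,:2]*1000).astype(np.float32)))
E
```

```text
scene tcp px [428.  235.3]
0.16 18 [0.531 0.243] [0.553 0.261]
0.17 15 [0.533 0.243] [0.552 0.255]
0.18 6 [0.533 0.243] [0.548 0.245]
0.19 9 [0.53  0.241] [0.552 0.248]
0.2 33 [0.509 0.241] [0.573 0.262]
0.21 26 [0.505 0.238] [0.583 0.259]
tab [0.5378752  0.25560713 0.0418393 ] ((537.2271118164062, 256.0020446777344), (14.640090942382812, 60.973323822021484), 0.4146491587162018)
top tcp px [238.9 238.5]
tab [nan nan nan] ((0.0, 0.0), (0.0, 0.0), 0.0)
  return _methods._mean(a, axis=axis, dtype=dtype,
  ret = um.true_divide(
```

```bash
python3 - <<'E'
from h import *
s=snap('scene');W=world(s)
for c in (430,436,442):
    print(c,[(r,*(W[r,c]*1000).astype(int).tolist(),s['pixels'][r,c].tolist()) if s['depth'][r,c]>0 else (r,'none',s['pixels'][r,c].tolist()) for r in range(206,244,2)])
E
```

```text
430 [(206, 562, 228, 294, [0, 0, 4]), (208, 563, 229, 288, [11, 10, 15]), (210, 565, 230, 282, [5, 1, 10]), (212, 556, 235, 262, [22, 18, 22]), (214, 556, 236, 254, [11, 1, 7]), (216, 555, 238, 245, [13, 16, 10]), (218, 554, 240, 235, [11, 12, 18]), (220, 554, 241, 227, [9, 6, 10]), (222, 553, 243, 218, [25, 17, 22]), (224, 550, 246, 204, [17, 14, 10]), (226, 552, 247, 198, [4, 2, 4]), (228, 567, 242, 212, [5, 18, 14]), (230, 570, 242, 208, [2, 12, 10]), (232, 551, 252, 171, [0, 0, 0]), (234, 451, 296, 8, [68, 74, 74]), (236, 481, 285, 43, [94, 103, 104]), (238, 486, 285, 41, [114, 115, 107]), (240, 495, 282, 45, [88, 91, 84]), (242, 498, 283, 39, [63, 65, 65])]
436 [(206, 568, 240, 302, [0, 0, 0]), (208, 573, 239, 301, [11, 0, 9]), (210, 572, 241, 292, [13, 11, 11]), (212, 570, 243, 282, [17, 12, 15]), (214, 568, 245, 271, [15, 14, 17]), (216, 574, 245, 271, [1, 3, 10]), (218, 576, 245, 266, [13, 20, 17]), (220, 579, 245, 263, [4, 12, 9]), (222, 551, 259, 213, [0, 0, 0]), (224, 552, 260, 206, [5, 3, 6]), (226, 580, 249, 240, [41, 43, 40]), (228, 589, 247, 244, [16, 17, 21]), (230, 5
[... 223 characters left out ...]
[20, 27, 47])]
442 [(206, 573, 251, 308, [0, 4, 6]), (208, 574, 252, 302, [19, 12, 21]), (210, 576, 253, 297, [16, 8, 16]), (212, 574, 255, 287, [14, 14, 3]), (214, 575, 256, 280, [16, 9, 11]), (216, 573, 259, 270, [7, 0, 0]), (218, 576, 259, 265, [18, 17, 17]), (220, 578, 259, 261, [12, 17, 18]), (222, 407, 338, 2, [84, 98, 109]), (224, 412, 338, 0, [90, 105, 117]), (226, 579, 264, 237, [49, 54, 57]), (228, 590, 261, 245, [28, 36, 25]), (230, 596, 260, 246, [40, 39, 39]), (232, 599, 260, 242, [44, 48, 54]), (234, 450, 331, 4, [101, 121, 137]), (236, 454, 331, 0, [108, 132, 145]), (238, 460, 331, -1, [109, 130, 146]), (240, 465, 330, -3, [112, 129, 144]), (242, 475, 328, 0, [109, 132, 146])]
```

```bash
python3 - <<'E'
from h import *
p0=np.array([.234,-.686,.213])
for n in ('scene','top'):
    s=np.load(n+'0.npz');c=s['R']@p0+s['t'];uv=s['camera_matrix']@c/c[2];print(n,uv[:2].round(1))
    W=world(s);m=(s['depth']>0)&(abs(W[...,0]-.234)<.1)&(abs(W[...,1]+.686)<.12)&(W[...,2]>.1)&(W[...,2]<.4)
    q=W[m];i=np.argsort(q[:,2])[:12];print(len(q),q[i].round(3).tolist())
s=snap('scene');t=snap('top');a=np.load('scene0.npz')['pixels'][:,:,::-1]
p=np.array(ctrl.state()['position'])
def crop(s,p,w=60,img=None):
    c=s['R']@p+s['t'];u,v=(s['camera_matrix']@c/c[2])[:2]; I=(s['bgr'] if img is None else img).copy()
    I=np.clip(I.astype(float)*2.2,0,255).astype(np.uint8)
    I=cv2.copyMakeBorder(I,80,80,80,80,cv2.BORDER_CONSTANT);u+=80;v+=80
    C=cv2.resize(I[int(v)-w:int(v)+w,int(u)-w:int(u)+w],(400,400),interpolation=cv2.INTER_CUBIC)
    k=400/(2*w);cv2.drawMarker(C,(int((u-int(u)+w)*k),int((v-int(v)+w)*k)),(0,255,0),0,14);return C
cv2.imwrite('pics/c4.png',np.hstack([crop(s,p),crop(s,p0,60,a)]))
E
```

```text
scene [ 70.7 135.2]
2440 [[0.256, -0.702, 0.1], [0.28, -0.649, 0.1], [0.278, -0.601, 0.1], [0.281, -0.722, 0.1], [0.252, -0.715, 0.1], [0.251, -0.741, 0.1], [0.287, -0.67, 0.1], [0.275, -0.675, 0.1], [0.253, -0.672, 0.1], [0.256, -0.711, 0.1], [0.244, -0.719, 0.1], [0.251, -0.726, 0.1]]
top [602.9 357.7]
1595 [[0.147, -0.758, 0.1], [0.249, -0.687, 0.1], [0.281, -0.634, 0.1], [0.281, -0.626, 0.1], [0.282, -0.664, 0.1], [0.294, -0.757, 0.1], [0.157, -0.756, 0.1], [0.28, -0.759, 0.1], [0.247, -0.727, 0.1], [0.252, -0.638, 0.1], [0.252, -0.654, 0.1], [0.279, -0.675, 0.1]]
```

View pics/c4.png

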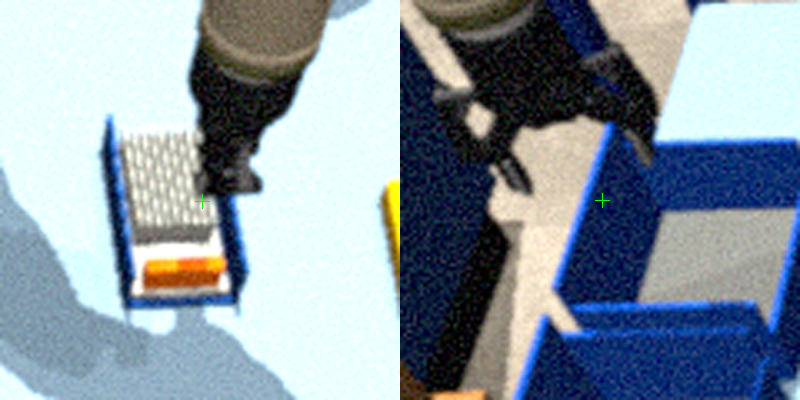

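The green reported-TCP marker lies below and beside the real fingertips in both panels: 10 px at (202,200) on the left, and about (602,200) against tips at (585,170) on the right. So the reported TCP is offset from the fingers. I'll calibrate this over clear bench with the fingers open, at two yaws.

Call:
carry_out(
  steps=[
    [[85,-15,0,-10,0],[85,-15,0,-10,0],[85,-15,0,-10,0],[85,-15,0,-10,0],[85,-15,0,-10,0],[85,-15,0,-10,0],[85,-15,0,0,0],[85,-15,0,0,0],[85,0,0,0,0],[85,0,0,0,0],[85,0,0,0,0],[85,0,0,0,0]],
  ],
)

```text
time_s: 7.45
position: [0.5412, 0.1367, 0.1957]
orientation: [-2.195, -2.246, -0.0]
ft_force: [0.1, 0.2, 0.1]
gripper_width: 0.0852
grasp_force: 0.0
```

```bash
cat > cal.py <<'E'
from h import *
import sys
tag=sys.argv[1]
st=ctrl.state();p=np.array(st['position']);print(p.round(4),np.round(st['orientation'],3),st['gripper_width'])
for n in ('scene','top'):
    s=snap(n);np.savez(f'{n}_{tag}.npz',pos=p,rv=st['orientation'],**{k:s[k] for k in s})
    W=world(s);m=(s['depth']>0)&(abs(W[...,0]-p[0])<.12)&(abs(W[...,1]-p[1])<.12)&(W[...,2]>.06)
    for lo in np.arange(.1,.34,.015):
        q=W[m&(W[...,2]>lo)&(W[...,2]<lo+.015)]
        if len(q)>4: print(n,lo.round(3),len(q),np.percentile(q[:,:2],3,axis=0).round(3),np.percentile(q[:,:2],97,axis=0).round(3))
E
python3 cal.py a
```

```text
[0.5412 0.1367 0.1957] [-2.195 -2.246 -0.   ] 0.08519497734218567
scene 0.22 13 [0.496 0.125] [0.595 0.147]
scene 0.235 33 [0.499 0.124] [0.598 0.143]
scene 0.25 5 [0.5   0.124] [0.59  0.127]
scene 0.265 36 [0.582 0.124] [0.615 0.147]
scene 0.28 78 [0.575 0.12 ] [0.615 0.148]
scene 0.295 105 [0.564 0.119] [0.613 0.153]
scene 0.31 113 [0.556 0.117] [0.611 0.154]
scene 0.325 134 [0.575 0.125] [0.61  0.148]
scene 0.34 122 [0.551 0.099] [0.579 0.166]
```

Call:
carry_out(
  steps=[
    [[85,0,0,0,7],[85,0,0,0,7],[85,0,0,0,7],[85,0,0,0,7],[85,0,0,0,7],[85,0,0,0,7],[85,0,0,0,7],[85,0,0,0,7],[85,0,0,0,7],[85,0,0,0,7],[85,0,0,0,7],[85,0,0,0,7],[85,0,0,0,7],[85,0,0,0,0],[85,0,0,0,0],[85,0,0,0,0],[85,0,0,0,0]],
  ],
)

```text
time_s: 8.97
position: [0.5413, 0.1357, 0.1959]
orientation: [-3.141, -0.012, 0.0]
ft_force: [0.6, 0.4, 0.5]
gripper_width: 0.0852
grasp_force: 0.0
```

```bash
python3 cal.py b; python3 - <<'E'
from h import *
rows=[]
for n in ('scene','top'):
    r=[]
    for t in 'ab':
        s=dict(np.load(f'{n}_{t}.npz'));p=s['pos'];c=s['R']@p+s['t'];u,v=(s['camera_matrix']@c/c[2])[:2];print(n,t,u,v)
        I=np.clip(s['pixels'][:,:,::-1].astype(float)*2,0,255).astype(np.uint8);a,b=int(u)-50,int(v)-37
        C=cv2.resize(I[b:b+75,a:a+100],(400,300),interpolation=cv2.INTER_CUBIC);cv2.drawMarker(C,(int((u-a+.5)*4),int((v-b+.5)*4)),(0,255,0),0,14);r.append(C)
    rows.append(np.hstack(r))
cv2.imwrite('pics/c5.png',np.vstack(rows))
E
```

```text
[0.5413 0.1357 0.1959] [-3.141 -0.012  0.   ] 0.08520082266470924
scene 0.22 17 [0.532 0.081] [0.553 0.189]
scene 0.235 51 [0.536 0.08 ] [0.553 0.19 ]
scene 0.25 46 [0.544 0.079] [0.554 0.188]
scene 0.265 141 [0.531 0.062] [0.555 0.203]
scene 0.28 221 [0.53  0.063] [0.558 0.204]
scene 0.295 172 [0.539 0.064] [0.56  0.201]
scene 0.31 223 [0.538 0.066] [0.561 0.2  ]
scene 0.325 201 [0.531 0.068] [0.553 0.2  ]
scene 0.34 116 [0.546 0.097] [0.579 0.164]
top 0.235 5 [0.531 0.079] [0.537 0.091]
top 0.265 24 [0.53  0.062] [0.548 0.091]
top 0.28 29 [0.529 0.062] [0.558 0.096]
top 0.295 16 [0.531 0.063] [0.555 0.088]
top 0.31 25 [0.53  0.065] [0.553 0.089]
top 0.325 77 [0.53  0.069] [0.554 0.093]
scene a 383.86084155124377 224.12031840942186
scene b 383.4561711560845 224.12047362332555
top a 278.80782914568084 235.01537975258213
top b 279.18055927655973 234.96975119277826
```

View pics/c5.png

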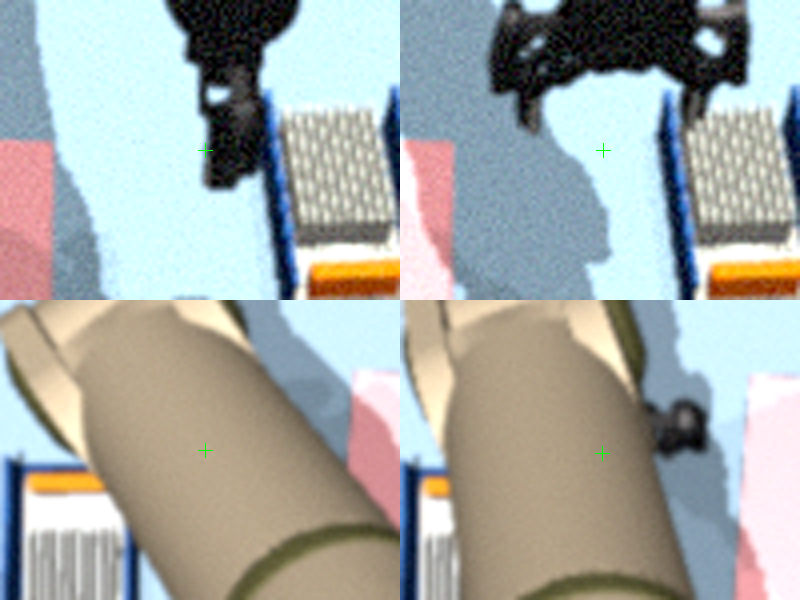

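```bash
python3 - <<'E'
from h import *
for t in 'ab':
    s=dict(np.load(f'scene_{t}.npz'));W=world(s);p=s['pos']
    m=(s['depth']>0)&(abs(W[...,0]-p[0])<.1)&(abs(W[...,1]-p[1])<.1)&(W[...,2]>.13)
    q=W[m];i=np.argsort(q[:,2])[:10];print(t,(q[i]*1000).round(0).astype(int).tolist())
    o=-s['R'].T@s['t']
    for (u,v) in ([(365,219),(405,216)] if t=='b' else [(333+52-.5,187+46),(392,231)]):
        d=s['R'].T@np.linalg.inv(s['camera_matrix'])@[u,v,1]
        for xp in (.532,.542,.595): print(t,(u,v),xp,(o+d*(xp-o[0])/d[0]).round(3))
E
```

```text
a [[496, 126, 225], [588, 129, 228], [589, 127, 229], [592, 140, 229], [497, 128, 231], [500, 128, 231], [587, 148, 233], [595, 130, 234], [595, 135, 234], [590, 147, 234]]
a (384.5, 233) 0.532 [0.532 0.145 0.142]
a (384.5, 233) 0.542 [0.542 0.142 0.157]
a (384.5, 233) 0.595 [0.595 0.129 0.238]
a (392, 231) 0.532 [0.532 0.163 0.15 ]
a (392, 231) 0.542 [0.542 0.16  0.166]
a (392, 231) 0.595 [0.595 0.145 0.246]
b [[546, 86, 227], [538, 177, 227], [533, 178, 229], [551, 88, 230], [537, 177, 230], [553, 90, 232], [547, 83, 232], [545, 188, 233], [545, 190, 233], [554, 92, 233]]
b (365, 219) 0.532 [0.532 0.091 0.206]
b (365, 219) 0.542 [0.542 0.089 0.221]
b (365, 219) 0.595 [0.595 0.08  0.297]
b (405, 216) 0.532 [0.532 0.187 0.215]
b (405, 216) 0.542 [0.542 0.184 0.229]
b (405, 216) 0.595 [0.595 0.167 0.304]
```

The panels show open fingertips at crop pixels (530,130) and (690,118), well above the marker at (603,150). By ray and by depth the tips stand at z ≈ 0.226, where 0.190 was expected. The lateral position agrees within about 1 mm. So the true TCP is about 36 mm higher than reported, and I'll subtract 36 mm from every height, checking the force as I descend.

Call:
carry_out(
  steps=[
    [[34,0,0,0,-7],[34,0,0,0,-7],[34,0,0,0,-7],[34,0,0,0,-7],[34,0,0,0,-7],[34,0,0,0,-7],[34,0,0,0,-7],[34,0,0,0,-7],[34,0,0,0,-7],[34,0,0,0,-7],[34,0,0,0,-7],[34,0,0,0,-7],[34,0,0,0,-7],[34,24,0,0,0],[34,24,0,0,0],[34,24,0,20,0],[34,24,0,20,0],[34,24,-1,20,0],[34,0,0,20,0],[34,0,0,20,0]],
  ],
)

```text
time_s: 10.73
position: [0.5374, 0.2574, 0.0951]
orientation: [-2.193, -2.249, -0.002]
ft_force: [0.3, -0.7, -0.3]
gripper_width: 0.0342
grasp_force: 0.0
```

Call:
carry_out(
  steps=[
    [[34,0,0,20,0],[34,0,0,15,0],[34,0,0,0,0],[34,0,0,0,0],[34,0,0,0,0]],
  ],
)

```text
time_s: 11.15
position: [0.5382, 0.2556, 0.0617]
orientation: [2.197, 2.246, 0.001]
ft_force: [0.1, 0.7, 0.2]
gripper_width: 0.0341
grasp_force: 0.0
```

```bash
python3 -c "
from h import *
need(.538,.256,.0,91.3)"
```

```text
t 11.15 p [0.5382 0.2556 0.0617] psi 91.25 tilt 0.05 w 0.0341 gf 0.0 F [0.1 0.7 0.2]
turn -0.05 then shift mm [ 0.4 -0.2 61.7]
```

Call:
carry_out(
  steps=[
    [[34,0,0,8,0],[34,0,0,8,0],[34,0,0,8,0],[34,0,0,8,0],[34,0,0,6,0],[34,0,0,5,0],[34,0,0,4,0],[34,0,0,4,0],[34,0,0,0,0],[34,0,0,0,0]],
  ],
)

```text
time_s: 11.98
position: [0.5377, 0.2555, 0.0098]
orientation: [-2.197, -2.245, 0.0]
ft_force: [0.5, -0.0, 0.3]
gripper_width: 0.0338
grasp_force: 0.0
```

Call:
carry_out(
  steps=[
    [[34,0,0,3,0],[34,0,0,3,0],[34,0,0,3,0],[34,0,0,0,0],[0,0,0,0,0],[0,0,0,0,0],[0,0,0,0,0],[0,0,0,0,0],[0,0,0,0,0],[0,0,0,0,0]],
  ],
  newtons=110,
)

```text
time_s: 12.82
position: [0.5377, 0.2555, 0.0013]
orientation: [2.197, 2.245, 0.0]
ft_force: [-1.8, -0.1, 6.6]
gripper_width: 0.0115
grasp_force: 108.0
```

Gripped: 108 N with the opening held by the tab. Now lift straight up.

Call:
carry_out(
  steps=[
    [[0,0,0,-2,0],[0,0,0,-4,0],[0,0,0,-6,0],[0,0,0,-8,0],[0,0,0,-8,0],[0,0,0,-8,0],[0,0,0,-8,0],[0,0,0,-8,0],[0,0,0,-8,0],[0,0,0,-8,0],[0,0,0,-8,0],[0,0,0,-8,0],[0,0,0,-4,0],[0,0,0,-2,0],[0,0,0,0,0],[0,0,0,0,0]],
  ],
)

```text
time_s: 14.15
position: [0.5377, 0.2553, 0.0908]
orientation: [-2.197, -2.245, 0.0]
ft_force: [0.4, 0.2, -4.6]
gripper_width: 0.0116
grasp_force: 107.6
```

```bash
python3 - <<'E'
from h import *
need(.576,-.017,.06,91.3)
for n in ('scene','top'):
    s=snap(n);W=world(s);m=(s['depth']>0)&(W[...,0]>.37)&(W[...,0]<.62)&(abs(W[...,1]-.256)<.06)&(W[...,2]>.05)&(W[...,2]<.14)&(s['pixels'].max(2)>50)
    q=W[m];
    if len(q)>30:
        A=np.c_[q[:,:2]-[.47,.256],np.ones(len(q))]
        f=q[(q[:,0]<.5)]; print(n,len(f)); 
        for lo in np.arange(.39,.52,.02):
            g=f[(f[:,0]>lo)&(f[:,0]<lo+.02)]
            if len(g)>5: print(lo.round(2),len(g),np.percentile(g[:,2],[10,50,90]).round(3))
E
```

```text
t 14.15 p [0.5377 0.2553 0.0908] psi 91.24 tilt 0.02 w 0.0116 gf 107.6 F [ 0.4  0.2 -4.6]
turn -0.06 then shift mm [-273.1   32.1   30.8]
scene 590
0.39 69 [0.057 0.119 0.133]
0.41 121 [0.099 0.121 0.133]
0.43 108 [0.096 0.121 0.133]
0.45 109 [0.061 0.119 0.132]
0.47 109 [0.097 0.12  0.132]
0.49 74 [0.098 0.112 0.131]
```

Held level, about 90 mm up. Carry it to above the pad.

Call:
carry_out(
  steps=[
    [[0,-5,1,0,0],[0,-10,1,0,0],[0,-15,2,0,0],[0,-20,2,0,0],[0,-20,2,0,0],[0,-20,2,0,0],[0,-20,2,0,0],[0,-20,2,0,0],[0,-20,2,0,0],[0,-20,2,0,0],[0,-20,2,0,0],[0,-20,2,0,0],[0,-20,2,0,0],[0,-20,2,0,0],[0,-15,2,0,0],[0,-13,2,0,0],[0,-6,1,0,0],[0,-4,1,0,0],[0,0,0,0,0],[0,0,0,0,0]],
  ],
)

```text
time_s: 15.92
position: [0.576, -0.031, 0.091]
orientation: [-2.196, -2.246, -0.001]
ft_force: [0.6, 1.3, -5.3]
gripper_width: 0.0118
grasp_force: 107.5
```

Call:
carry_out(
  steps=[
    [[0,0,0,5,0],[0,0,0,10,0],[0,0,0,12,0],[0,0,0,12,0],[0,0,0,12,0],[0,0,0,10,0],[0,0,0,6,0],[0,0,0,5,0],[0,0,0,4,0],[0,0,0,3,0],[0,0,0,0,0],[0,0,0,0,0]],
  ],
)

```text
time_s: 16.92
position: [0.5761, -0.0318, 0.0121]
orientation: [2.197, 2.245, 0.0]
ft_force: [-0.2, -0.4, -4.3]
gripper_width: 0.0117
grasp_force: 107.5
```

Call:
carry_out(
  steps=[
    [[0,0,0,2,0],[0,0,0,2,0],[0,0,0,1.5,0],[0,0,0,1,0],[0,0,0,1,0],[0,0,0,0,0],[0,0,0,0,0]],
  ],
)

```text
time_s: 17.5
position: [0.576, -0.0318, 0.0044]
orientation: [-2.197, -2.245, 0.0]
ft_force: [-0.8, 0.9, -4.3]
gripper_width: 0.0122
grasp_force: 107.7
```

Call:
carry_out(
  steps=[
    [[0,0,0,0.7,0],[0,0,0,0.7,0],[0,0,0,0,0],[0,0,0,0,0]],
  ],
)

```text
time_s: 17.83
position: [0.5762, -0.0318, 0.0033]
orientation: [2.197, 2.245, 0.0]
ft_force: [0.7, 0.2, -1.7]
gripper_width: 0.0117
grasp_force: 108.1
```

Call:
carry_out(
  steps=[
    [[0,0,0,0.5,0],[0,0,0,0,0],[16,0,0,0,0],[20,0,0,0,0],[28,0,0,0,0],[34,0,0,0,0],[34,0,0,0,0],[34,0,0,0,0],[34,0,0,0,0]],
  ],
  newtons=60,
)

```text
time_s: 18.58
position: [0.5759, -0.0318, 0.0025]
orientation: [-2.197, -2.245, 0.0]
ft_force: [0.3, -0.1, 0.6]
gripper_width: 0.034
grasp_force: 0.0
```

Call:
carry_out(
  steps=[
    [[34,0,0,-5,0],[34,0,0,-10,0],[34,0,0,-15,0],[34,0,0,-20,0],[34,0,0,-20,0],[85,0,0,-20,0],[85,30,0,-20,0],[85,35,0,0,0],[85,35,0,0,0],[85,35,0,0,0],[85,0,0,0,0]],
  ],
)

```text
time_s: 19.5
position: [0.5729, 0.1121, 0.1145]
orientation: [-2.186, -2.253, -0.009]
ft_force: [0.9, 1.9, 0.2]
gripper_width: 0.0851
grasp_force: 0.0
```

```bash
cat > cov.py <<'E'
from h import *
for n in ('scene','top'):
    s=snap(n);W=world(s);X,Y,Z=W[...,0],W[...,1],W[...,2]
    hsv=cv2.cvtColor(s['pixels'],cv2.COLOR_RGB2HSV);H,S,V=[hsv[...,i].astype(int) for i in range(3)]
    d=s['depth']>0
    for nm,m in (('orange',(H>5)&(H<20)&(S>150)&(V>100)&(Z>.02)&(abs(Y)<.35)),('high',(Z>.026)&(Z<.1)&(X>.38)&(X<.65)&(abs(Y+.03)<.07)),('housing',(Z>.033)&(Z<.047)&(X>.38)&(X<.6)&(abs(Y+.265)<.09))):
        k,l,st,c=cv2.connectedComponentsWithStats((m&d).astype(np.uint8),connectivity=8)
        for i in np.argsort(-st[1:,4])[:2]+1:
            if st[i,4]<30: continue
            P=W[l==i];r=cv2.minAreaRect((P[:,:2]*1000).astype(np.float32))
            print(n,nm,st[i,4],np.round(r[0],1),np.round(r[1],1),round(r[2],1),'z',np.percentile(P[:,2],[10,50,90]).round(3))
E
python3 cov.py; python3 -c "
from h import *
need(.49,-.032,.0,1)"
```

```text
scene orange 87 [574.7 -31.7] [14.9 58.9] 1.4 z [0.041 0.044 0.046]
scene high 184 [576.  -31.8] [63.7 18.6] 89.1 z [0.03  0.042 0.046]
scene high 80 [488.  -22.1] [102.6  10.6] 1.3 z [0.039 0.043 0.047]
scene housing 414 [ 483.3 -262.8] [ 82.9 155.4] 79.1 z [0.035 0.04  0.043]
scene housing 44 [ 482.3 -274.7] [29.4 16.2] 79.1 z [0.033 0.035 0.037]
top high 30 [576.4 -52.2] [12.3 21.1] 1.0 z [0.04  0.044 0.047]
top housing 427 [ 485.3 -262.7] [ 81.5 150.3] 78.8 z [0.036 0.04  0.043]
top housing 40 [ 482.6 -274.9] [32.  16.8] 82.9 z [0.034 0.035 0.04 ]
t 19.6 p [0.5729 0.1051 0.1136] psi 91.45 tilt 0.05 w 0.0849 gf 0.0 F [-0.1 -0.1 -0.7]
turn 90.45 then shift mm [-85.3 135.6 113.6]
```

The cover lies flat on the pad with its tab at (0.5755, -0.0318) and a yaw of about 1.2°. Now turn to grip across the fins.

Call:
carry_out(
  steps=[
    [[85,0,0,0,7],[85,0,0,0,7],[85,0,0,0,7],[85,0,0,0,7],[85,0,0,0,7],[85,0,0,0,7],[85,0,0,0,7],[85,0,0,0,7],[85,0,0,0,7],[85,0,0,0,7],[85,0,0,0,7],[85,0,0,0,7],[85,0,0,0,6.2],[85,-14,24,0,0],[85,-14,24,0,0],[85,-14,24,0,0],[85,-14,24,0,0],[85,-14,24,0,0],[85,-7,17,0,0],[85,0,0,0,0]],
  ],
)

```text
time_s: 21.27
position: [0.496, -0.0407, 0.1131]
orientation: [3.14, 0.017, -0.003]
ft_force: [-0.6, 0.1, -0.5]
gripper_width: 0.0849
grasp_force: 0.0
```

Call:
carry_out(
  steps=[
    [[85,0,0,15,0],[85,0,0,15,0],[85,0,0,15,0],[85,0,0,0,0],[85,0,0,0,0]],
  ],
)

```text
time_s: 21.68
position: [0.4982, -0.0357, 0.0675]
orientation: [-3.141, -0.027, 0.003]
ft_force: [0.5, -0.0, 1.4]
gripper_width: 0.0849
grasp_force: 0.0
```

```bash
python3 cov.py; python3 -c "
from h import *
need(.4985,-.0335,-.003,1.2)"
```

```text
scene orange 90 [576.9 -30.4] [61.  14.2] 89.3 z [0.04  0.044 0.047]
scene high 181 [576.1 -31.6] [16.3 63.8] 2.7 z [0.031 0.042 0.046]
scene high 45 [489.6  -3.1] [99.3  3.1] 1.1 z [0.034 0.043 0.046]
scene housing 414 [ 484.6 -263.7] [ 83.  154.6] 78.3 z [0.035 0.039 0.042]
scene housing 43 [ 482.5 -274.7] [29.2 17.8] 75.4 z [0.034 0.035 0.038]
top housing 431 [ 485.3 -262.4] [ 81.5 150.3] 78.8 z [0.036 0.04  0.044]
top housing 43 [ 482.5 -274.3] [29.4 15.5] 77.7 z [0.034 0.036 0.039]
t 21.7833 p [ 0.4989 -0.0355  0.0683] psi 1.01 tilt 0.03 w 0.0851 gf 0.0 F [-0.8  0.5 -0. ]
turn -0.19 then shift mm [-0.3 -2.  71.3]
```

Call:
carry_out(
  steps=[
    [[85,0,-1,10,0],[85,0,-1,10,0],[85,0,0,10,0],[85,0,0,10,0],[85,0,0,10,0],[85,0,0,7,0],[85,0,0,5,0],[85,0,0,0,0],[85,0,0,0,0]],
  ],
)

```text
time_s: 22.53
position: [0.4983, -0.0333, 0.0052]
orientation: [3.141, 0.028, -0.001]
ft_force: [-0.1, -0.1, -0.2]
gripper_width: 0.0849
grasp_force: 0.0
```

Call:
carry_out(
  steps=[
    [[85,0,0,3,0],[85,0,0,3,0],[85,0,0,2.5,0],[85,0,0,0,0],[78,0,0,0,0],[72,0,0,0,0],[68,0,0,0,0],[64,0,0,0,0],[55,0,0,0,0],[55,0,0,0,0],[55,0,0,0,0],[55,0,0,0,0]],
  ],
  newtons=60,
)

```text
time_s: 23.53
position: [0.4987, -0.033, -0.0024]
orientation: [-3.141, -0.029, -0.001]
ft_force: [-0.6, 1.6, 6.7]
gripper_width: 0.063
grasp_force: 65.7
```

Gripped across the fins at 63 mm. Lift high and carry it above the housing.

Call:
carry_out(
  steps=[
    [[55,0,0,-2,0],[55,0,0,-5,0],[55,0,0,-8,0],[55,0,0,-12,0],[55,0,0,-15,0],[55,0,0,-15,0],[55,0,0,-15,0],[55,0,0,-15,0],[55,0,0,-15,0],[55,0,0,-15,0],[55,0,0,-15,0],[55,0,0,-10,0],[55,0,0,-5,0],[55,0,0,-3,2],[55,0,0,0,3],[55,0,0,0,3],[55,0,0,0,3],[55,0,0,0,1.1],[55,0,0,0,0]],
  ],
)

```text
time_s: 25.12
position: [0.4982, -0.0331, 0.1468]
orientation: [3.127, -0.303, -0.001]
ft_force: [-0.5, -0.4, -4.6]
gripper_width: 0.0629
grasp_force: 67.1
```

```bash
python3 -c "
from h import *
need(.4736,-.2604,.145,-11)"
```

```text
t 25.1167 p [ 0.4982 -0.0331  0.1468] psi -11.06 tilt 0.05 w 0.0629 gf 67.1 F [-0.5 -0.4 -4.6]
turn -0.06 then shift mm [ 19.3 227.8   1.8]
```

Call:
carry_out(
  steps=[
    [[55,1,5,0,0],[55,1,10,0,0],[55,1,15,0,0],[55,1.5,17,0,0],[55,1.5,17,0,0],[55,1.5,17,0,0],[55,1.5,17,0,0],[55,1.5,17,0,0],[55,1.5,17,0,0],[55,1.5,17,0,0],[55,1.5,17,0,0],[55,1.5,17,0,0],[55,1.5,17,0,0],[55,1,15,0,0],[55,0,8,0,0],[55,0,4.8,0,0],[55,0,0,0,0],[55,0,0,0,0],[55,0,0,0,0],[55,0,0,0,0]],
  ],
)

```text
time_s: 26.78
position: [0.4737, -0.2594, 0.1471]
orientation: [-3.127, 0.3, 0.0]
ft_force: [0.8, 0.3, -4.2]
gripper_width: 0.0629
grasp_force: 67.1
```

```bash
cat > tab.py <<'E'
from h import *
for n in ('scene','top'):
    s=snap(n);W=world(s);X,Y,Z=W[...,0],W[...,1],W[...,2]
    hsv=cv2.cvtColor(s['pixels'],cv2.COLOR_RGB2HSV);H,S,V=[hsv[...,i].astype(int) for i in range(3)]
    m=(s['depth']>0)&(H>5)&(H<20)&(S>150)&(V>80)&(Z>.05)&(X>.48)&(X<.62)&(abs(Y+.27)<.07)
    z=np.median(Z[m]) if m.any() else 0
    for lab,mm in (('all',m),('topface',m&(abs(Z-np.percentile(Z[m],80) if m.any() else 0)<.007))):
        P=W[mm]
        if len(P)>15:
            r=cv2.minAreaRect((P[:,:2]*1000).astype(np.float32));print(n,lab,len(P),np.round(r[0],1),np.round(r[1],1),round(r[2],1),'med',np.median(P,0).round(4),'zpc',np.percentile(P[:,2],[5,95]).round(3))
need(.4736,-.2604,.145,-11)
E
python3 tab.py
```

```text
scene all 138 [ 550.3 -273. ] [60.3 16.2] 79.8 med [ 0.5516 -0.2737  0.1924] zpc [0.186 0.196]
scene topface 129 [ 550. -273.] [60.2 15.9] 81.7 med [ 0.5513 -0.2735  0.1926] zpc [0.188 0.196]
top all 69 [ 546.2 -250.1] [ 28.5 106.1] 39.5 med [ 0.5548 -0.2611  0.1935] zpc [0.099 0.198]
top topface 58 [ 552.9 -260. ] [32.9 12.5] 77.3 med [ 0.5529 -0.2599  0.1937] zpc [0.19  0.198]
t 26.8833 p [ 0.4738 -0.2597  0.1471] psi -10.98 tilt 0.01 w 0.0631 gf 67.1 F [ 0.1  0.2 -5.5]
turn 0.02 then shift mm [-0.   0.7  2.1]
```

The tab's measured position is within about 1 mm of where it should be, so I'll nudge it and descend to just above the rim.

Call:
carry_out(
  steps=[
    [[55,-0.5,0.4,4,0],[55,-0.4,0.3,8,0],[55,0,0,12,0],[55,0,0,12,0],[55,0,0,12,0],[55,0,0,12,0],[55,0,0,12,0],[55,0,0,10,0],[55,0,0,8,0],[55,0,0,6,0],[55,0,0,4,0],[55,0,0,3,0],[55,0,0,2,0],[55,0,0,0,0],[55,0,0,0,0],[55,0,0,0,0]],
  ],
)

```text
time_s: 28.22
position: [0.4727, -0.2611, 0.0425]
orientation: [3.127, -0.303, 0.001]
ft_force: [0.5, -0.2, -4.0]
gripper_width: 0.063
grasp_force: 67.1
```

```bash
python3 tab.py; python3 -c "
from h import *
s=snap('scene');a=np.clip(s['bgr'][205:295,170:290].astype(float)*2,0,255).astype(np.uint8);t=snap('top');b=np.clip(t['bgr'][205:295,365:485].astype(float)*2,0,255).astype(np.uint8)
cv2.imwrite('pics/c6.png',cv2.resize(np.hstack([a,b]),(800,300),interpolation=cv2.INTER_CUBIC))"
```

```text
scene all 92 [ 561.1 -276.8] [59.4 37.2] 78.0 med [ 0.5509 -0.2672  0.0891] zpc [0.084 0.111]
scene topface 80 [ 550.  -274.5] [59.4 14.6] 78.0 med [ 0.5495 -0.268   0.0892] zpc [0.085 0.092]
top all 52 [ 541.5 -241.3] [25.9 73.2] 32.5 med [ 0.553  -0.2586  0.0898] zpc [0.086 0.094]
top topface 51 [ 552.1 -260.4] [31.8 13.7] 80.3 med [ 0.553  -0.259   0.0897] zpc [0.086 0.094]
t 28.3167 p [ 0.4727 -0.2611  0.0425] psi -11.06 tilt 0.04 w 0.063 gf 67.1 F [-0.7 -0.1 -4.9]
turn -0.06 then shift mm [   0.8   -0.8 -102.5]
```

View pics/c6.png

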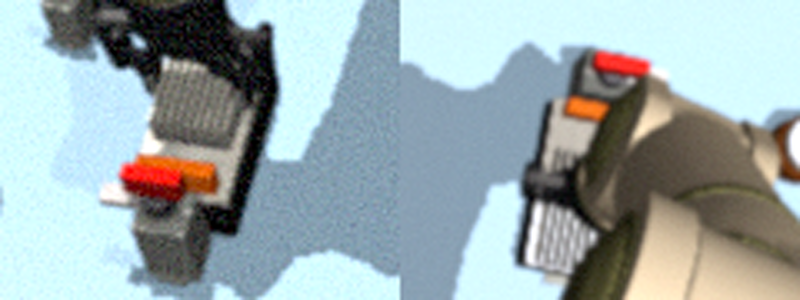

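The picture shows the cover aligned just above the housing, with its tab at (190,175) beside the post and the knob raised. Lower gently.

Call:
carry_out(
  steps=[
    [[55,0,0,3,0],[55,0,0,2,0],[55,0,0,2,0],[55,0,0,1.5,0],[55,0,0,1,0],[55,0,0,0,0],[55,0,0,0,0]],
  ],
)

```text
time_s: 29.0
position: [0.4725, -0.261, 0.0325]
orientation: [-3.127, 0.303, 0.0]
ft_force: [-0.0, 0.1, -6.1]
gripper_width: 0.063
grasp_force: 67.1
```

Call:
carry_out(
  steps=[
    [[55,0,0,0.7,0],[55,0,0,0.5,0],[55,0,0,0,0],[55,0,0,0,0]],
  ],
)

```text
time_s: 29.33
position: [0.4726, -0.261, 0.0317]
orientation: [3.127, -0.303, 0.001]
ft_force: [-1.2, 0.7, -0.1]
gripper_width: 0.0629
grasp_force: 67.6
```

Contact is made, so release and lift.

Call:
carry_out(
  steps=[
    [[55,0,0,0.3,0],[55,0,0,0,0],[65,0,0,0,0],[70,0,0,0,0],[78,0,0,0,0],[85,0,0,0,0],[85,0,0,0,0],[85,0,0,0,0],[85,0,0,-4,0],[85,0,0,-8,0],[85,0,0,-15,0],[85,0,0,-20,0],[85,0,0,-20,0],[85,0,0,-20,0],[85,0,0,-20,0],[85,0,0,-20,0],[85,0,0,-15,0],[85,0,0,0,0]],
  ],
)

```text
time_s: 30.83
position: [0.4737, -0.2616, 0.1767]
orientation: [3.125, -0.303, 0.008]
ft_force: [-0.3, 0.1, 1.0]
gripper_width: 0.085
grasp_force: 0.0
```

Call:
carry_out(
  steps=[
    [[40,0,-30,0,0],[40,0,-30,0,0],[40,0,-30,0,0],[40,0,-30,0,0],[40,0,-30,0,0],[40,0,-30,0,0],[40,0,0,0,0],[40,0,0,0,0]],
  ],
)

```text
time_s: 31.5
position: [0.507, -0.0823, 0.173]
orientation: [-3.127, 0.297, 0.001]
ft_force: [-0.3, -1.4, 0.1]
gripper_width: 0.04
grasp_force: 0.0
```

```bash
python3 tab.py; python3 - <<'E'
from h import *
c,s_=np.cos(np.radians(-11)),np.sin(np.radians(-11))
for n in ('scene','top'):
    s=snap(n);W=world(s);X,Y,Z=W[...,0],W[...,1],W[...,2]
    hsv=cv2.cvtColor(s['pixels'],cv2.COLOR_RGB2HSV);H,S,V=[hsv[...,i].astype(int) for i in range(3)];d=s['depth']>0
    for nm,m in (('fins',(Z>.066)&(Z<.09)&(X<.54)&(X>.36)&(abs(Y+.26)<.08)),('all>.038',(Z>.037)&(Z<.09)&(X<.57)&(X>.36)&(abs(Y+.26)<.09)),('red',((H<5)|(H>172))&(S>150)&(Z>.125)&(X>.5)&(abs(Y+.28)<.06))):
        P=W[m&d]
        if len(P)>15:
            r=cv2.minAreaRect((P[:,:2]*1000).astype(np.float32));print(n,nm,len(P),np.round(r[0],1),np.round(r[1],1),round(r[2],1),np.median(P,0).round(4))
E
```

```text
scene all 68 [ 566.2 -278.1] [60.2 47.1] 75.5 med [ 0.5544 -0.2621  0.0776] zpc [0.073 0.136]
scene topface 45 [ 549.7 -271.3] [55.3 11.7] 75.5 med [ 0.553  -0.2599  0.0772] zpc [0.076 0.08 ]
top all 90 [ 549.6 -274.4] [62.2 13.2] 79.0 med [ 0.5491 -0.2741  0.0783] zpc [0.074 0.083]
top topface 86 [ 549.6 -274.4] [62.2 13.2] 79.0 med [ 0.549  -0.2754  0.0784] zpc [0.075 0.083]
t 31.6 p [ 0.5066 -0.0849  0.173 ] psi -11.07 tilt 0.03 w 0.0399 gf 0.0 F [ 1.1 -1.  -0.2]
turn -0.07 then shift mm [  1.1 178.6  28. ]
scene fins 731 [ 477.9 -263. ] [ 66.2 133.8] 78.5 [ 0.4654 -0.2609  0.0752]
scene all>.038 1411 [ 488.2 -264. ] [ 81.8 160.3] 78.6 [ 0.4882 -0.2546  0.0689]
scene red 95 [ 585.1 -281.6] [43.3 14. ] 78.7 [ 0.5874 -0.2813  0.1338]
top fins 557 [ 479.4 -262. ] [ 65.3 132.1] 79.5 [ 0.4645 -0.2598  0.0767]
top all>.038 1486 [ 492.1 -264.1] [ 81.9 165.1] 79.3 [ 0.4878 -0.2609  0.0646]
top red 77 [ 584.  -280.5] [41.9 14. ] 78.1 [ 0.5835 -0.2789  0.1347]
```

The cover is seated: tab at (0.5496, -0.2744), top at 0.078, origin within 1 mm of the seat. Next, grip the knob bar at (0.5845, -0.2815).

Call:
carry_out(
  steps=[
    [[40,0,0,0,-7.1],[40,0,0,0,-7.1],[40,0,0,0,-7.1],[40,0,0,0,-7.1],[40,0,0,0,-7.1],[40,0,0,0,-7.1],[40,0,0,0,-7.1],[40,0,0,0,-7.1],[40,0,0,0,-7.1],[40,0,0,0,-7.1],[40,0,0,0,-7.1],[40,0,0,0,-7.1],[40,0,0,0,-6.5],[40,-26,16,0,0],[40,-30,18,0,0],[40,-30,18,0,0],[40,-30,18,0,0],[40,-30,18,0,0],[40,-25,14,0,0],[40,-10,7,0,0]],
  ],
)

```text
time_s: 33.37
position: [0.5844, -0.2873, 0.1725]
orientation: [2.401, 2.024, -0.003]
ft_force: [-0.5, -0.1, -0.3]
gripper_width: 0.0398
grasp_force: 0.0
```

Call:
carry_out(
  steps=[
    [[40,0,0,10,0],[40,0,0,10,0],[40,0,0,10,0],[40,0,0,0,0],[40,0,0,0,0],[40,0,0,0,0]],
  ],
)

```text
time_s: 33.87
position: [0.5852, -0.2795, 0.1432]
orientation: [-2.394, -2.034, -0.0]
ft_force: [-0.3, -0.7, -1.2]
gripper_width: 0.0401
grasp_force: 0.0
```

```bash
python3 -c "
from h import *
need(.5845,-.2815,.089,80.7)"
```

```text
t 33.8667 p [ 0.5852 -0.2795  0.1432] psi 80.73 tilt 0.01 w 0.0401 gf 0.0 F [-0.3 -0.7 -1.2]
turn 0.03 then shift mm [-2.1 -0.4 54.2]
```

Call:
carry_out(
  steps=[
    [[40,-1,0,8,0],[40,-1,-0.4,8,0],[40,0,0,8,0],[40,0,0,8,0],[40,0,0,8,0],[40,0,0,6,0],[40,0,0,5,0],[40,0,0,2.5,0],[40,0,0,0,0],[40,0,0,0,0]],
  ],
)

```text
time_s: 34.7
position: [0.5845, -0.2825, 0.0896]
orientation: [-2.395, -2.033, 0.0]
ft_force: [-0.4, 0.8, -0.3]
gripper_width: 0.0401
grasp_force: 0.0
```

Call:
carry_out(
  steps=[
    [[30,0,0,0,0],[22,0,0,0,0],[16,0,0,0,0],[8,0,0,0,0],[8,0,0,0,0],[8,0,0,0,0]],
  ],
  newtons=70,
)

```text
time_s: 35.2
position: [0.584, -0.2826, 0.0897]
orientation: [-2.395, -2.032, 0.001]
ft_force: [-3.6, 0.8, 4.1]
gripper_width: 0.0127
grasp_force: 71.3
```

Bar gripped. Press down.

Call:
carry_out(
  steps=[
    [[8,0,0,2,0],[8,0,0,2,0],[8,0,0,2,0],[8,0,0,2,0],[8,0,0,2,0],[8,0,0,1,0],[8,0,0,0,0],[8,0,0,0,0]],
  ],
)

```text
time_s: 35.87
position: [0.5842, -0.2827, 0.0829]
orientation: [2.394, 2.031, -0.002]
ft_force: [-15.6, 4.4, 47.6]
gripper_width: 0.0129
grasp_force: 78.9
```

Force is already 48 N after 7 mm. Check the bar's actual height.

```bash
python3 - <<'E'
from h import *
ims=[]
for n,(r,c) in (('scene',(205,170)),('top',(185,375))):
    s=snap(n);W=world(s);hsv=cv2.cvtColor(s['pixels'],cv2.COLOR_RGB2HSV);H,S,V=[hsv[...,i].astype(int) for i in range(3)]
    m=(s['depth']>0)&((H<5)|(H>172))&(S>150)&(V>50)&(W[...,2]>.09)&(abs(W[...,0]-.585)<.06)&(abs(W[...,1]+.28)<.06)
    P=W[m];print(n,len(P),P.mean(0).round(4) if len(P) else '',np.percentile(P[:,2],[10,50,90,97]).round(3) if len(P) else '')
    g=(s['depth']>0)&(abs(W[...,0]-.57)<.09)&(abs(W[...,1]+.29)<.07)&(W[...,2]>.082)&(W[...,2]<.101)&(S<60)&(V>90)
    Q=W[g];print('steel',len(Q),np.percentile(Q,[5,50,95],axis=0).round(3).tolist() if len(Q) else '')
    ims.append(np.clip(s['bgr'][r:r+90,c:c+120].astype(float)*2,0,255).astype(np.uint8))
cv2.imwrite('pics/c7.png',cv2.resize(np.hstack(ims),(800,300),interpolation=cv2.INTER_CUBIC))
E
```

```text
scene 33 [ 0.5884 -0.2671  0.1214] [0.113 0.124 0.127 0.13 ]
steel 0 
top 17 [ 0.5844 -0.2631  0.1386] [0.125 0.126 0.17  0.235]
steel 2 [[0.497, -0.324, 0.082], [0.531, -0.307, 0.084], [0.565, -0.29, 0.085]]
```

View pics/c7.png

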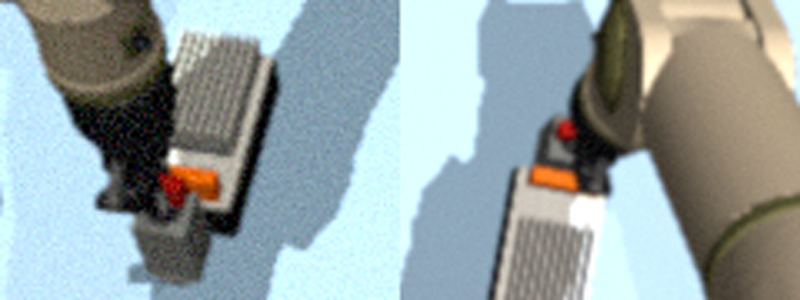

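The picture shows the bar gripped at (172,188), cover unmoved. The bar top is now at about 0.1255, against 0.1345 when raised, so the knob is pressed fully. Ease slightly and turn clockwise.

Call:
carry_out(
  steps=[
    [[8,0,0,-0.6,0],[8,0,0,0,3],[8,0,0,0,5],[8,0,0,0,5],[8,0,0,0,5],[8,0,0,0,5],[8,0,0,0,5],[8,0,0,0,5],[8,0,0,0,5],[8,0,0,0,5],[8,0,0,0,5],[8,0,0,0,5],[8,0,0,0,5],[8,0,0,0,5],[8,0,0,0,5],[8,0,0,0,5],[8,0,0,0,4],[8,0,0,0,0],[8,0,0,0,0]],
  ],
)

```text
time_s: 37.55
position: [0.584, -0.2826, 0.083]
orientation: [3.139, 0.099, 0.001]
ft_force: [-14.6, 6.3, 43.5]
gripper_width: 0.0127
grasp_force: 79.0
```

```bash
python3 -c "
from h import *
need(.5845,-.2815,.083,3.4);print(ctrl.state()['ft_torque'])"
```

```text
t 37.55 p [ 0.584  -0.2826  0.083 ] psi 3.61 tilt 0.05 w 0.0127 gf 79.0 F [-14.6   6.3  43.5]
turn 0.21 then shift mm [ 0.6 -1.1 -0. ]
[1.23343286 3.44342487 0.00456771]
```

Call:
carry_out(
  steps=[
    [[8,0,0,-1,0],[14,0,0,-0.5,0],[20,0,0,0,0],[30,0,0,0,0],[40,0,0,0,0],[40,0,0,0,0],[40,0,0,-4,0],[40,0,0,-10,0],[40,0,0,-20,0],[40,0,0,-20,0],[40,0,0,-20,0],[40,0,0,-20,0],[40,25,0,0,0],[40,30,0,0,0],[40,30,0,0,0],[40,30,-30,0,0],[40,30,-30,0,0],[40,0,-30,0,0],[40,0,-30,0,0],[40,0,0,0,0]],
  ],
)

```text
time_s: 39.22
position: [0.7214, -0.1451, 0.1747]
orientation: [-3.134, -0.113, 0.0]
ft_force: [0.8, 1.1, -0.3]
gripper_width: 0.0403
grasp_force: 0.0
```

```bash
python3 - <<'E'
from h import *
need(.7,-.2,.15,0); ims=[]
for n,(r,c) in (('scene',(205,170)),('top',(185,375))):
    s=snap(n);W=world(s);X,Y,Z=W[...,0],W[...,1],W[...,2];hsv=cv2.cvtColor(s['pixels'],cv2.COLOR_RGB2HSV);H,S,V=[hsv[...,i].astype(int) for i in range(3)]
    d=(s['depth']>0)&(abs(X-.56)<.08)&(abs(Y+.28)<.06)
    for nm,m in (('red',d&((H<5)|(H>172))&(S>150)&(Z>.1)&(Z<.15)),('tab',d&(H>5)&(H<20)&(S>150)&(V>80)&(Z>.07)&(Z<.085)),('fins',(s['depth']>0)&(Z>.066)&(Z<.09)&(X<.515)&(X>.36)&(abs(Y+.26)<.08))):
        P=W[m]
        if len(P)>15: q=cv2.minAreaRect((P[:,:2]*1000).astype(np.float32));print(n,nm,len(P),np.round(q[0],1),np.round(q[1],1),round(q[2],1),np.percentile(Z[m],[10,50,90]).round(3))
    ims.append(np.clip(s['bgr'][r:r+90,c:c+120].astype(float)*2,0,255).astype(np.uint8))
cv2.imwrite('pics/c8.png',cv2.resize(np.hstack(ims),(800,300),interpolation=cv2.INTER_CUBIC))
E
```

```text
t 39.2167 p [ 0.7214 -0.1451  0.1747] psi 4.14 tilt 0.29 w 0.0403 gf 0.0 F [ 0.8  1.1 -0.3]
turn 4.14 then shift mm [-21.4  54.9  24.7]
scene red 105 [ 586.5 -281.8] [46.2 12.9] 1.6 [0.112 0.124 0.128]
scene tab 66 [ 550.2 -274.9] [61.3 12.8] 81.8 [0.072 0.077 0.08 ]
scene fins 158 [ 492.4 -274.7] [48.1 38.1] 81.1 [0.068 0.075 0.08 ]
top red 87 [ 584.2 -282.1] [43.3 14.7] 4.5 [0.121 0.125 0.129]
top tab 28 [ 547.6 -285.1] [38.9 11.7] 80.5 [0.075 0.079 0.082]
top fins 143 [ 461.7 -286.7] [101.4  27.9] 4.2 [0.068 0.076 0.081]
```

```bash
python3 - <<'E'
from h import *
for n in ('scene','top'):
    s=snap(n);W=world(s);X,Y,Z=W[...,0],W[...,1],W[...,2];V=s['pixels'].max(2)
    for nm,m in (('finsblk',(Z>.066)&(Z<.09)&(X<.525)&(X>.36)),('plate+',(Z>.036)&(Z<.09)&(X<.557)&(X>.36))):
        m=m&(s['depth']>0)&(abs(Y+.26)<.09)
        k,l,st,c=cv2.connectedComponentsWithStats(cv2.morphologyEx(m.astype(np.uint8),cv2.MORPH_CLOSE,np.ones((3,3))));i=1+np.argmax(st[1:,4]);P=W[m&(l==i)]
        q=cv2.minAreaRect((P[:,:2]*1000).astype(np.float32));print(n,nm,len(P),np.round(q[0],1),np.round(q[1],1),round(q[2],1))
E
```

```text
scene finsblk 121 [ 492.2 -281.1] [36.2 36.6] 77.2
scene plate+ 317 [ 518.  -277.6] [91.9 42.8] 33.8
top finsblk 110 [ 469.3 -286.2] [24.8 83.5] 89.6
top plate+ 375 [ 488.4 -282.4] [ 45.3 137. ] 79.9
```

View pics/c8.png

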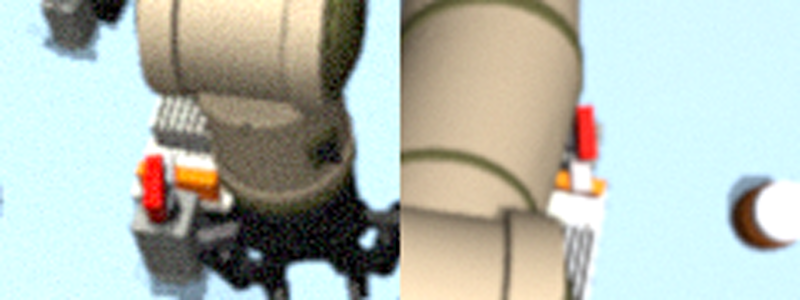

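The finger lies over the tab at (575,180), and the arm partly occludes the view. Move the arm away, re-measure, and hand in if it is fine.

Call:
carry_out(
  steps=[
    [[40,0,-30,-10,0],[40,0,-35,-10,0],[40,0,-35,0,0],[40,0,-35,0,0],[40,0,-35,0,0],[40,0,-35,0,0],[40,0,-35,0,0],[40,0,-35,0,0],[40,0,-25,0,0],[40,0,0,0,0],[40,0,0,0,0],[40,0,0,0,0],[40,0,0,0,0]],
  ],
)

```text
time_s: 40.5
position: [0.702, 0.1418, 0.1949]
orientation: [3.139, 0.095, 0.001]
ft_force: [1.1, -0.4, -0.7]
gripper_width: 0.04
grasp_force: 0.0
```

```bash
python3 - <<'E'
from h import *
for n in ('scene','top'):
    s=snap(n);W=world(s);X,Y,Z=W[...,0],W[...,1],W[...,2]
    hsv=cv2.cvtColor(s['pixels'],cv2.COLOR_RGB2HSV);H,S,V=[hsv[...,i].astype(int) for i in range(3)]
    for nm,m in (('fins',(Z>.066)&(Z<.09)&(X<.53)&(X>.36)),('tab',(H>5)&(H<20)&(S>150)&(V>80)&(Z>.072)&(Z<.085)),('red',((H<5)|(H>172))&(S>150)&(Z>.115)&(Z<.15)&(X>.5))):
        P=W[m&(s['depth']>0)&(abs(Y+.27)<.09)]
        q=cv2.minAreaRect((P[:,:2]*1000).astype(np.float32));print(n,nm,len(P),np.round(q[0],1),np.round(q[1],1),round(q[2],1),np.median(P[:,2]).round(4))
need(.7,.1,.1,0)
E
```

```text
scene fins 720 [ 462.6 -259.6] [ 66.  103.8] 80.3 0.0752
scene tab 57 [ 551.  -274.5] [59.3 15.4] 76.5 0.0778
scene red 88 [ 585.  -281.7] [45.5 12.3] 3.9 0.1248
top fins 555 [ 463.6 -258.9] [ 65.3 100.3] 79.2 0.0763
top tab 54 [ 549.4 -274.5] [61.7 13.2] 79.1 0.0779
top red 84 [ 584. -281.] [43.3 14.2] 5.0 0.1262
t 40.6 p [0.7018 0.1424 0.1948] psi 3.48 tilt 0.04 w 0.04 gf 0.0 F [0.4 0.3 0.7]
turn 3.48 then shift mm [-1.8 42.4 94.8]
```

```bash
python3 -c "
from bench import ctrl
print(ctrl.sign_off())"
```

```text
the job is handed in; nothing more can be done
None
```

I handed the job in at about 41 s; no verdict came back. By camera, the cover sits within about 1 mm of flush on the housing with its tab at the clamp post, and the knob is pressed about 10 mm and turned to about 1.33 rad with its finger over the tab. The screwdriver, jar and meter were never handled, but I did not re-measure them.

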